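# Take the bowl off an air filter held in the vise

## Task

The compressed-air filter is clamped upside down in the bench vise. Squeeze in the two orange release buttons on its clear bowl and, keeping them in, turn the bowl anticlockwise (seen from above) up to a quarter turn, gently, until you feel its end stop; then lift it straight up off the filter insert. Stand it gently, open rim down, in the empty red drip tray and let go, leaving everything else where it is.

Things in the scene. Friction and masses are not known exactly. Their poses are not given: they have to be found in the camera images.
- bowl: Clear plastic filter bowl, mouth down, black drain knob on top. Origin: centre of its open rim, its lowest point; z up its axis, x out through button_a (button_b at -x), two bayonet lugs at +y and -y. Tube 40 mm outside, 34 mm inside, 87 mm tall in all, 0.18 kg. Orange buttons centred 50 mm above the rim, faces 59 mm apart at rest, 52 mm when squeezed flush with the black ribs beside them.
- grip (a point): Point on the bowl's axis between the two button faces, 50 mm above the rim; axes as the bowl's. Grip here from above, one finger flat and square on each button. The black guard ribs stand 7.5 to 12.5 mm either side of a button's middle, 22 to 66 mm above the rim.
- button_a (a joint): Orange release button on the bowl's +x side, 14 mm wide, 24 mm tall: 0 out, 0.0035 m flush with the ribs (limit 0.0045). Sprung: 6 N to start, about 20 N flush, so grip with some 35 to 50 N. Springs out when let go. Its lock tooth, 16 to 21 mm above the rim, reaches out to 35.5 mm from the axis and is free of the head once the button is in by about 2.5 mm.
- button_b (a joint): The same button on the bowl's -x side.
- head: Cast head of the air filter, upside down in the vise, fixed. Origin: middle of its block's lower face, z up, x along the vise screw away from the handle. Round rim, 74 mm outside, ends 82 mm up; notches in it at +x and -x hold the bowl's lock teeth. The locked bowl's rim is 60 mm up, its x along the head's x within 0.05 rad, with 1.5 mm side play: a grip further off its middle forces it.
- bayonet_mouth (a point): Centre of the bayonet ring, 74 mm above the head's origin. Turned anticlockwise seen from above, the bowl meets an end stop when its x is 47 to 89 degrees from the head's x; it differs from filter to filter, is not measured, must be felt. Its lugs can rise only in the last 3 degrees before it. Turning takes about 0.1 N m, rising steeply at the stop; from about 0.8 N m (45 N on the lugs) the plastic breaks.
- insert_top (a point): Top of the white filter insert, 21 mm thick, that stands on the head's axis inside the bowl, 108 mm above the head's origin. Lift the bowl straight up by 60 mm or more before moving sideways. The sealing ring under the rim pushes the bowl up with about 5 N. Bowl and head must not bear on each other with more than 45 N.
- vise: Blue-green bench vise, 104 mm wide jaws, fixed. Origin on the bench under the middle of the jaw gap; x along the screw, away from its handle, which points to -x. Jaw tops 140 mm above the bench; the head's origin is 98 mm above the vise's.
- drip_tray: Empty red sheet-metal tray, 160 x 160 mm, walls 22 mm high and 3 mm thick, fixed. Origin: centre of its underside; its inner floor is 3 mm above it.
- parts_tray: Grey tray of the same size with the new filter element and sealing ring in it; fixed, not to be used.
- element: New filter element, white with black ends, 25 mm across, 46 mm tall, standing in the grey tray. Origin at its underside. Leave alone.
- oring: Spare black sealing ring, 42 mm across, 5 mm thick, lying in the grey tray. Leave alone.
- wrench: Steel spanner lying on the bench. Leave alone.
- driver: Screwdriver with a red handle lying on the bench. Leave alone.
- spray: Blue spray can, 56 mm across, 170 mm tall. Leave alone.
- offcut: Wood offcut, 160 x 45 x 35 mm, on the bench. Leave alone.
- twine: Straw-coloured spool of twine, 74 mm across, 85 mm tall. Leave alone.
- carton: Cardboard carton, 100 x 130 x 60 mm. Leave alone.
Mind the look-alikes: they are no part of the job. Leave any green or turquoise look-alike of the bowl alone.

How it is judged:
By the outcome, as a careful person would: the job done as asked, in the order asked, and still so for the second after the job is handed in, with the robot touching nothing.
It also fails if it takes over 70 s, if anything falls off the work surface, if the arm or the gripper's body presses on something with over 40 N, if the wrist force passes 120 N, or if a joint passes its speed limit or range.

## Robot

A 7-joint arm with a two-finger parallel gripper is mounted at the origin on the work surface. World frame = base frame: x ahead of the robot, y to its left, z up, the work surface at z = 0. Lengths are in mm, angles in rad, forces in N, time in s.
With the tool pointing down it reaches from about 400 to 925 mm from the base axis. Payload 5.6 kg.
Tool frame: the origin (TCP) lies midway between the tips of the shut fingers; the grasp point (between the pads) lies 19 mm behind it; z points along the fingers, y is the line along which they close (so a half turn about z gives the same grasp; the last joint's range is limited). The gripper opens to 85 mm and grips with 20 to 120 N. Pads are 22 mm wide; open, the fingers measure 114 mm over their backs; the gripper's body (76 mm by 85 mm) begins 54 mm behind the grasp point. The pads swing forward as they close: fully open they stand 13 mm farther back than shut.
Start: joints at [-1.386, 0.468, -0.012, 1.603, 0.006, 1.071, -0.056], TCP at [146.834, 633.205, 231.29] pointing down, gripper open.
Joint ranges: [-2.53, 2.53], [-0.31, 2.02], [-1.57, 1.55], [0.28, 2.44], [-1.29, 4.43], [0.15, 1.84], [-2.92, 2.92]. Speed limits (rad/s): [2.57, 2.57, 3.14, 3.14, 3.14, 3.14, 3.14].

## Interface

Orientations are given as a 3x3 rotation matrix whose columns are the frame's x, y, z axes.
In Python, from plant import bot gives the robot as it stands.
- The arm moves only by the tool carry_out, never from a script. Its argument "motion" is one flat list of numbers, 4 for each row, row after row: the shift along the tool's x, y, z in mm, then the turn about the tool's z in rad. A call has 1 to 20 rows; each row shifts and turns the commanded pose from where the row before left it, along the tool's axes as they then stand; what a row does not reach is not made up. A row lasts 1/10 s, in which the tool goes at most 50 mm and 8.59 degrees, less where a joint would pass 70% of its speed; a pose out of reach is approached as far as the arm can. A call is refused whole if a number of a shift passes 50 or a number of a turn 0.15, either way. A call with a gripper value outside its range is refused whole. "claw" is the finger opening in mm, from 0 to 85.4, set as the call begins (left out, the last holds). The fingers move at their own pace and stop on an object; "squeeze" is the grip in N (left out, the last holds). Time passes only in rows, so rows that do not move let the fingers close. It gives the time, the measured TCP pose, the force, the opening and the grip force at its end, in the units of the state.
- bot.state(): the state, without advancing time (a new reading comes with each control period).
- bot.read_camera(name): name is "side" or "top"; returns (picture, depth): 480x640x3 uint8, red, green, blue; 480x640 float32, mm along the optical axis (not along the pixel's ray), 0 where there is no reading.
- bot.calibration(name): a dict with "vfov" (degrees; the focal length in pixels is half the picture's height over the tangent of half this angle, whatever the lens; pixels are square), "cx", "cy" (the principal point, pixels), "R" (3x3) and "t" (3): a world point X has camera coordinates R X + t. Camera axes: x right, y down, z forward; pixel columns grow to the right and rows downward; lengths in mm; the calibration is good to about 2 mm. A picture is of the moment at which its call begins. calibration takes no time and is no camera call.
- bot.finish_job(): hands the job in; it is judged then, once.
The state is a dict: "time_s": time; "qpos": joint angles; "joint_velocities": joint speeds; "effort": joint torques, N m; "tool_pos": TCP position; "ee_rot": TCP orientation; "ft_force": force on the tool from outside, world axes, zero at the start; "wrist_torque": the same for the moment, N m; "finger_gap": opening from 0.0 (shut) to 1.0 (fully open); "gripper_force": force on a finger pad.
Only numpy, scipy, OpenCV 4.12 (cv2) and the standard library are available. Lean on these libraries where they do the work, as an engineer would, in place of code of your own. Each camera call takes 0.05 s, during which the arm holds its last target. There are 200 camera calls.

## Working session

There is one attempt and no reset: what is moved stays moved. The work goes in short steps, Python scripts to look and compute and a tool call to move; the robot and the scene stay as the last step left them, time stands still between calls to the robot, and variables do not carry over. Pictures are saved under pics/ and viewed, at most 10 in all, crops included, and the job is handed in when it is done.

Besides the shell and the picture viewer there is one more tool, called after "Emit:" as name(argument=value, ...) on one line, values as JSON. carry_out: Moves the arm, as the interface text tells. Its arguments: {"type":"object","properties":{"motion":{"type":"array"},"claw":{"type":"number"},"squeeze":{"type":"number"}},"required":["motion"]}

```bash
mkdir -p pics; cat > h.py <<'E'
import numpy as np,cv2
from plant import bot
def cam(n):
    p,d=bot.read_camera(n);c=bot.calibration(n)
    f=240/np.tan(np.radians(c['vfov'])/2)
    v,u=np.mgrid[:480,:640]
    P=np.stack([(u-c['cx'])/f*d,(v-c['cy'])/f*d,d],-1)
    W=(P-np.array(c['t']))@np.array(c['R'])
    W[d==0]=np.nan
    return p,d,W
def save(n,p): cv2.imwrite('pics/'+n+'.png',p[...,::-1])
E
python3 - <<'E'
from h import *
for n in('side','top'):
    p,d,W=cam(n);save(n+'0',p);np.savez(n+'0',p=p,W=W);c=bot.calibration(n);print(n,c)
s=bot.state();print(s)
E
```

```text
side {'vfov': 49.58153975711359, 'cx': 319.6100142031502, 'cy': 231.86365637602987, 'R': array([[ 0.99575496, -0.09098963,  0.01389058],
       [-0.06132467, -0.7683681 , -0.63706338],
       [ 0.06863924,  0.63350719, -0.77068625]]), 't': array([-522.47196943,  107.99765601, 1625.6036314 ])}
top {'vfov': 43.442909957551166, 'cx': 319.3886500675227, 'cy': 240.1617446274763, 'R': array([[ 0.01497539, -0.99985798,  0.0077302 ],
       [-0.98912666, -0.01594497, -0.14619922],
       [ 0.14630172, -0.00545675, -0.98922496]]), 't': array([ -30.14308298,  552.67975566, 1544.66679262])}
{'time_s': 0.1, 'qpos': array([-1.38599068,  0.46831377, -0.01158119,  1.60353488,  0.00601298,
        1.07139199, -0.05627859]), 'joint_velocities': array([ 7.72247927e-04, -1.11240298e-03, -8.14964006e-06, -1.87886660e-03,
        7.48259520e-04, -1.09367428e-03, -8.08855030e-04]), 'effort': array([ 1.34730395e-03, -5.33525062e+01,  2.17515783e-02, -2.51972151e+01,
        1.15029555e-02,  4.27450301e-03, -1.68147352e-05]), 'tool_pos': array([146.76354385, 632.69953213, 230.41618228]), 'ee_rot': array([[-9.74151656e-01,  2.25894884e-01, -2.29681966e-04],
       [ 2.25894959e-01,  9.74150355e-01, -1.59774956e-03],
       [-1.37178683e-04, -1.60833437e-03, -9.99998697e-01]]), 'ft_force': array([-0.50218067,  0.06083965, -0.59090234]), 'wrist_torque': array([ 0.00616705,  0.01703084, -0.04741964]), 'gripper_force': 0.0, 'finger_gap': 1.0011365176945257}
```

View pics/side0.png

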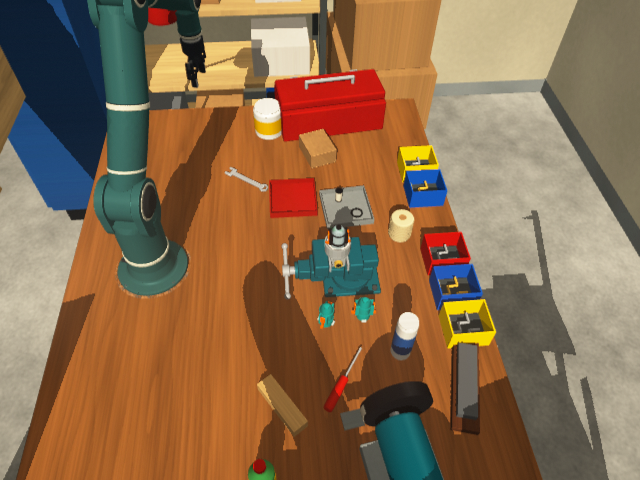

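View pics/top0.png

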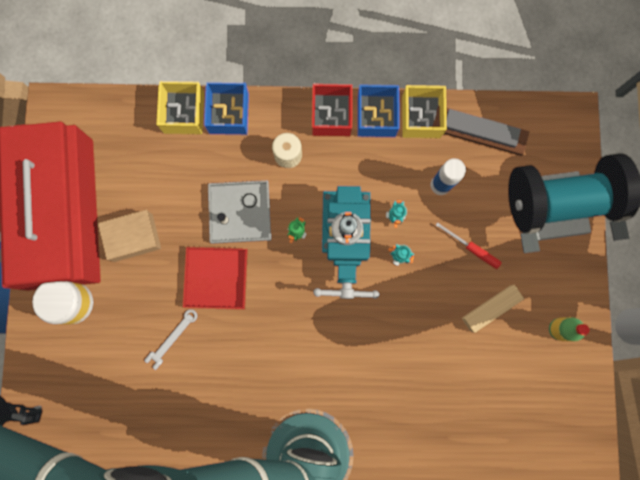

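```bash
python3 - <<'E'
from h import *
S=np.load('side0.npz');T=np.load('top0.npz')
a=cv2.resize(S['p'][215:295,300:380],(400,400),interpolation=cv2.INTER_CUBIC)
b=cv2.resize(T['p'][180:305,285:410],(400,400),interpolation=cv2.INTER_CUBIC)
save('crop0',np.hstack([a,b]))
for n,D in(('side',S),('top',T)):
    hsv=cv2.cvtColor(D['p'],cv2.COLOR_RGB2HSV);W=D['W'];H,s,v=[hsv[...,i].astype(int) for i in range(3)]
    near=(np.abs(W[...,0]-560)<400)&(np.abs(W[...,1])<400)
    # tray red
    sl=(slice(170,225),slice(260,325)) if n=='side' else (slice(240,315),slice(175,255))
    m=np.zeros(H.shape,bool);m[sl]=(((H<6)|(H>174))&(s>150))[sl]
    X=W[m&(W[...,2]>-5)&(W[...,2]<40)];r=cv2.minAreaRect(X[:,:2].astype(np.float32));print(n,'tray',r,np.percentile(X[:,2],[5,50,95]))
    # vise jaws
    sl=(slice(215,310),slice(290,390)) if n=='side' else (slice(180,305),slice(310,385))
    m=np.zeros(H.shape,bool);m[sl]=True
    for lo,hi in((120,138),(138,150),(165,172),(172,182),(182,260)):
        X=W[m&(W[...,2]>lo)&(W[...,2]<hi)]
        if len(X)>5: print(lo,hi,len(X),cv2.minAreaRect(X[:,:2].astype(np.float32)),X.mean(0))
    m2=m&(H>5)&(H<22)&(s>150)&(W[...,2]>100)
    print('orange',[(tuple(q[::-1]),W[tuple(q)].round()) for q in np.argwhere(m2)][:30])
E
```

```text
side tray ((453.6264343261719, 251.97216796875), (175.761474609375, 161.80767822265625), 89.60221862792969) [ 0.09963502  6.03697845 23.42546562]
120 138 572 ((587.778564453125, -96.38980865478516), (108.70720672607422, 189.18807983398438), 88.16104888916016) [ 607.18026662 -111.47234039  129.1282426 ]
138 150 724 ((564.1488647460938, -95.69639587402344), (105.44374084472656, 139.89846801757812), 89.64265441894531) [ 562.03344083 -102.30171298  142.00282232]
165 172 58 ((559.4030151367188, -103.68656921386719), (45.53369903564453, 73.79972839355469), 73.64543151855469) [ 562.36264296 -109.34283662  169.08152501]
172 182 156 ((563.0968017578125, -99.99748992919922), (57.10736846923828, 71.24429321289062), 81.92732238769531) [ 560.01832832 -105.85356242  176.96387792]
182 260 407 ((561.88720703125, -98.72908020019531), (54.928672790527344, 72.49357604980469), 76.48988342285156) [562.95765879 -97.59776793 216.08416875]
orange [((np.int64(347), np.int64(229)), array([591., -81., 223.])), ((np.int64(348), np.int64(229)), array([593., -84., 227.])), ((np.int64(347), np.int64(230)), array([
[... 3729 characters left out ...]
, array([538., -92., 219.])), ((np.int64(351), np.int64(236)), array([538., -95., 214.])), ((np.int64(345), np.int64(237)), array([535., -80., 221.])), ((np.int64(346), np.int64(237)), array([535., -83., 219.])), ((np.int64(347), np.int64(237)), array([535., -85., 220.])), ((np.int64(348), np.int64(237)), array([535., -87., 221.])), ((np.int64(349), np.int64(237)), array([536., -90., 216.])), ((np.int64(346), np.int64(238)), array([534., -83., 209.])), ((np.int64(347), np.int64(238)), array([534., -85., 209.])), ((np.int64(346), np.int64(239)), array([536., -85., 181.])), ((np.int64(347), np.int64(239)), array([537., -87., 178.])), ((np.int64(346), np.int64(240)), array([533., -84., 184.]))]
```

View pics/crop0.png

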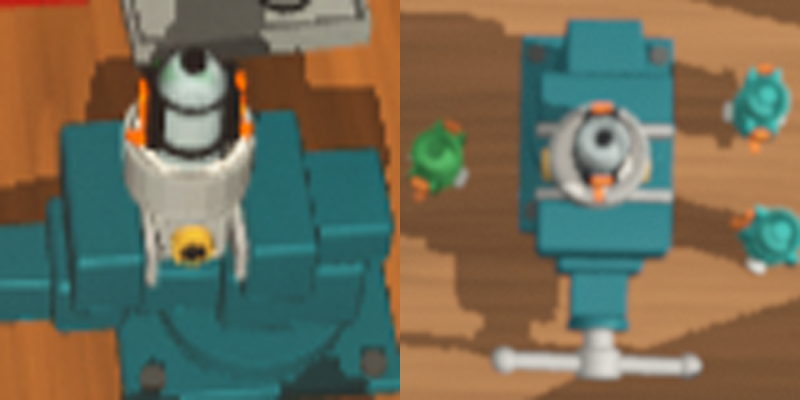

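The clear bowl with the black knob stands in the vise: top (348,228), side (338,240). The other candidates are the green one at top (297,229) and the turquoise ones at (397,212) and (402,254). Only the clear one is clamped in the head, and the crop confirms it, with its buttons along world ±x.

```bash
cat >> h.py <<'E'
from scipy.optimize import least_squares
def circ(X,r,c0):
    f=least_squares(lambda c:np.hypot(X[:,0]-c[0],X[:,1]-c[1])-r,c0,loss='soft_l1',f_scale=1.);return f.x.round(1),np.abs(f.fun).mean().round(2)
E
python3 - <<'E'
from h import *
for n in('side','top'):
    W=np.load(n+'0.npz')['W']
    def sel(lo,hi,r0,r1,c=(562,-88)):
        r=np.hypot(W[...,0]-c[0],W[...,1]-c[1]);return W[(W[...,2]>lo)&(W[...,2]<hi)&(r>r0)&(r<r1)]
    X=sel(150,176,28,46);print(n,'wall',len(X),circ(X,37,(562,-88)))
    X=sel(176,185,24,46);print('rimtop',len(X),X[:,2].mean(),cv2.minEnclosingCircle(X[:,:2].astype(np.float32)))
    X=sel(235,262,0,20);print('knob',len(X),X.mean(0),X[:,2].max())
    X=sel(185,228,0,24);print('tube',len(X),circ(X,20,(562,-88)))
    X=sel(198,228,24,36); 
    for s in(1,-1):
        Y=X[s*(X[:,0]-562)>24];print('btn',s,len(Y),np.median(Y,0))
    X=W[(np.abs(W[...,0]-562)<80)&(np.abs(W[...,1]+90)<70)&(abs(W[...,2]-141)<4)]
    print('jaw',cv2.minAreaRect(X[:,:2].astype(np.float32)))
    X=W[(np.abs(W[...,0]-453)<60)&(np.abs(W[...,1]-253)<60)];print('trayfloor',np.median(X,0))
    X=W[(np.abs(W[...,0]-453)<90)&(np.abs(W[...,1]-253)<90)&(abs(W[...,2]-22)<4)];print('trayrim',cv2.minAreaRect(X[:,:2].astype(np.float32)))
E
```

```text
side wall 164 (array([564.2, -86.7]), np.float64(1.62))
rimtop 94 180.22678461157642 ((563.3030395507812, -90.74453735351562), 37.40374755859375)
knob 66 [563.3198011  -91.57748174 241.23669804] 251.52209590438173
tube 163 (array([563.7, -87.4]), np.float64(1.82))
btn 1 28 [589.10735618 -94.54545525 216.12260205]
btn -1 13 [536.46074746 -88.52682433 213.27566434]
jaw ((564.518310546875, -95.93621826171875), (105.75360107421875, 140.6411590576172), 89.98957824707031)
trayfloor [452.34492969 251.74711499   5.05148173]
trayrim ((451.8067321777344, 251.1623077392578), (168.9924774169922, 159.49307250976562), 89.00501251220703)
top wall 171 (array([563. , -88.3]), np.float64(4.41))
rimtop 145 180.2238260454814 ((563.1531982421875, -86.2369384765625), 37.453590393066406)
knob 90 [562.62583555 -86.62396375 241.11583434] 251.76560228618118
tube 96 (array([563.9, -86.5]), np.float64(1.24))
btn 1 25 [589.18296519 -86.77273161 219.5817551 ]
btn -1 25 [536.85714328 -85.46869002 216.70530296]
jaw ((563.0695190429688, -92.92654418945312), (140.9240264892578, 102.0884780883789), 0.6786933541297913)
trayfloor [452.16873192 253.3220841    3.39652542]
trayrim ((451.3786926269531, 252.34933471679688), (160.89772033691406, 160.4824981689453), 89.37815856933594)
```

Emit:
carry_out(motion=[0,0,-10,0.1343,0,0,-10,0.1343,0,0,-10,0.1343,0,0,-10,0.1343,0,0,-10,0.1343,0,0,-10,0.1343,0,0,-10,0.1343,0,0,-10,0.1343,0,0,-10,0.1343,0,0,-10,0.1343], claw=85, squeeze=40)

```text
time_s: 1.1
tool_pos: [146.7, 632.9, 331.1]
ee_rot: [[0.006, 1.0, -0.0], [1.0, -0.006, -0.001], [-0.001, -0.0, -1.0]]
ft_force: [0.7, 0.1, -0.2]
finger_gap: 0.996
gripper_force: 0.0
```

Emit:
carry_out(motion=[-36,20.8,0,0,-36,20.8,0,0,-36,20.8,0,0,-36,20.8,0,0,-36,20.8,0,0,-36,20.8,0,0,-36,20.8,0,0,-36,20.8,0,0,-36,20.8,0,0,-36,20.8,0,0,-36,20.8,0,0,-36,20.8,0,0,-36,20.8,0,0,-36,20.8,0,0,-36,20.8,0,0,-36,20.8,0,0,-36,20.8,0,0,-36,20.8,0,0,-36,20.8,0,0,-36,20.8,0,0])

```text
time_s: 3.1
tool_pos: [563.3, -88.0, 331.0]
ee_rot: [[-0.001, 1.0, -0.0], [1.0, 0.001, 0.0], [0.0, -0.0, -1.0]]
ft_force: [0.2, 1.0, 0.2]
finger_gap: 0.999
gripper_force: 0.0
```

Emit:
carry_out(motion=[0,0,0,0,0,0,0,0,0,0,0,0])

```text
time_s: 3.4
tool_pos: [562.4, -85.7, 330.9]
ee_rot: [[-0.001, 1.0, -0.001], [1.0, 0.001, 0.001], [0.001, -0.001, -1.0]]
ft_force: [-0.9, -0.4, 0.5]
finger_gap: 0.995
gripper_force: 0.0
```

```bash
python3 - <<'E'
from h import *
ims=[]
for n,(v,u) in(('side',(150,280)),('top',(170,285))):
    p,d,W=cam(n);np.savez(n+'1',p=p,W=W)
    ims.append(cv2.resize(p[v:v+125,u:u+125],(400,400),interpolation=cv2.INTER_CUBIC))
    for lo,hi in((335,352),(352,375),(375,395),(395,420)):
        X=W[(W[...,2]>lo)&(W[...,2]<hi)&(abs(W[...,0]-563)<90)&(abs(W[...,1]+87)<70)]
        if len(X)>5:print(n,lo,len(X),cv2.minAreaRect(X[:,:2].astype(np.float32)))
for i in range(4):
    bot.read_camera('top');print(bot.state()['tool_pos'])
save('over',np.hstack(ims))
E
```

```text
side 335 10 ((564.406982421875, -92.24542999267578), (108.737060546875, 7.293493270874023), 0.4729364514350891)
side 352 69 ((562.6568603515625, -89.64483642578125), (111.3626708984375, 21.88260841369629), 0.1221589744091034)
side 375 87 ((563.2507934570312, -87.23725891113281), (28.31241226196289, 138.3443145751953), 88.22245025634766)
side 395 346 ((563.5845947265625, -90.03551483154297), (39.41970443725586, 147.99630737304688), 85.50436401367188)
[562.58606879 -85.27059194 331.36003248]
[562.64842892 -85.46464437 331.46257572]
[562.68888335 -85.68753448 331.47253319]
[562.71122223 -85.87669568 331.49520508]
```

View pics/over.png

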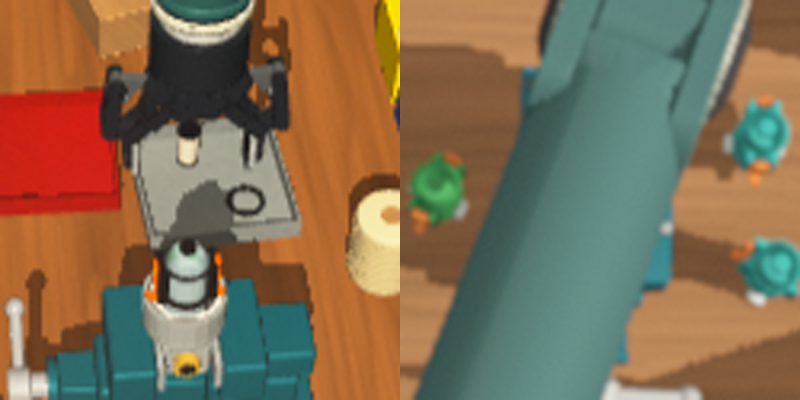

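Emit:
carry_out(motion=[0,0.5,15,0,0,0,15,0,0,0,15,0,0,0,15,0,0,0,15,0,0,0,15,0,0,0,15,0,0,0,15,0,0,0,8,0,0,0,5,0,0,0,5,0,0,0,5,0,0,0,0,0,0,0,0,0,0,0,0,0])

```text
time_s: 5.2
tool_pos: [563.6, -86.8, 188.7]
ee_rot: [[0.0, 1.0, 0.001], [1.0, -0.0, 0.0], [0.0, 0.001, -1.0]]
ft_force: [-0.4, 0.0, -0.2]
finger_gap: 0.994
gripper_force: 0.0
```

```bash
python3 - <<'E'
from h import *
p,d,W=cam('side');s=bot.state();print(s['tool_pos'],s['ft_force'],s['wrist_torque'])
save('down',cv2.resize(p[185:285,280:400],(720,600),interpolation=cv2.INTER_CUBIC))
E
```

```text
[563.51691104 -86.83042911 188.65282986] [-1.03033544  0.07766612  0.11922735] [-0.01371952 -0.01147022 -0.01234126]
```

View pics/down.png

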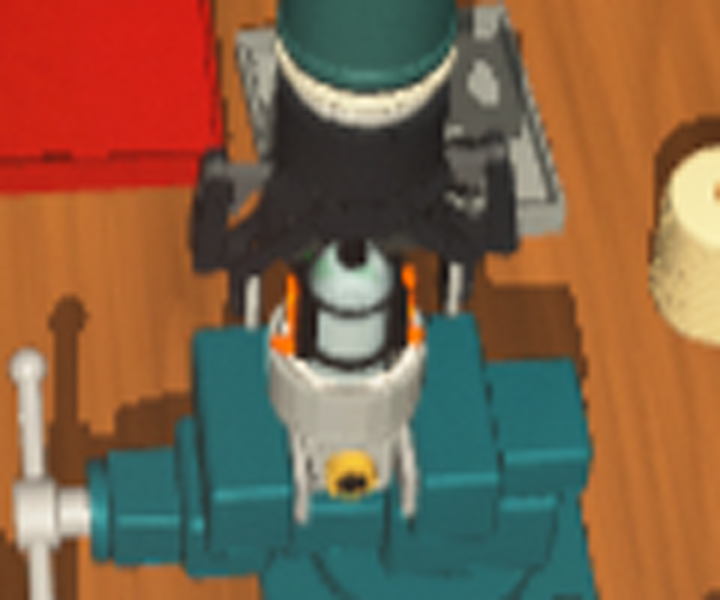

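The picture shows the fingers straddling the bowl evenly: finger and button edges at 258/290 on the left and 415/448 on the right. I'll close lightly first.

Emit:
carry_out(motion=[0,0,0,0,0,0,0,0,0,0,0,0,0,0,0,0,0,0,0,0,0,0,0,0,0,0,0,0,0,0,0,0], claw=58, squeeze=25)

```text
time_s: 6.05
tool_pos: [563.4, -86.8, 188.4]
ee_rot: [[0.0, 1.0, 0.0], [1.0, -0.0, 0.0], [0.0, 0.0, -1.0]]
ft_force: [0.0, 0.5, 1.7]
finger_gap: 0.678
gripper_force: 6.7
```

Emit:
carry_out(motion=[0,0,0,0,0,0,0,0,0,0,0,0,0,0,0,0,0,0,0,0,0,0,0,0], claw=40, squeeze=42)

```text
time_s: 6.65
tool_pos: [563.4, -86.9, 188.4]
ee_rot: [[0.0, 1.0, 0.0], [1.0, -0.0, -0.0], [-0.0, 0.0, -1.0]]
ft_force: [0.2, -0.2, 4.5]
finger_gap: 0.602
gripper_force: 45.1
```

Emit:
carry_out(motion=[0,0,0,-0.02,0,0,0,-0.03,0,0,0,-0.03,0,0,0,-0.03,0,0,0,-0.03,0,0,0,-0.03,0,0,0,-0.03,0,0,0,0,0,0,0,0])

```text
time_s: 7.55
tool_pos: [563.2, -86.9, 188.3]
ee_rot: [[-0.199, 0.98, -0.0], [0.98, 0.199, 0.0], [0.0, -0.0, -1.0]]
ft_force: [-0.1, 1.0, 4.6]
finger_gap: 0.6
gripper_force: 45.1
```

```bash
cat > st.py <<'E'
from plant import bot
import numpy as np
s=bot.state();R=s['ee_rot'];print('yaw',np.degrees(np.arctan2(R[1,1],R[0,1])).round(2),'T',s['wrist_torque'].round(3),'F',s['ft_force'].round(1),'p',s['tool_pos'].round(1),'gap',s['finger_gap']*85.4,s['gripper_force'],'q7',s['qpos'][6],s['time_s'])
E
python3 st.py
```

```text
yaw 11.46 T [-0.114  0.116  0.043] F [-0.1  1.   4.6] p [563.2 -86.9 188.3] gap 51.234360389892665 45.11142008006573 q7 0.6377490579583897 7.55
```

Emit:
carry_out(motion=[0,0,0,-0.02,0,0,0,-0.04,0,0,0,-0.04,0,0,0,-0.04,0,0,0,-0.04,0,0,0,-0.04,0,0,0,-0.04,0,0,0,-0.04,0,0,0,-0.04,0,0,0,-0.04,0,0,0,-0.04,0,0,0,-0.04,0,0,0,-0.04,0,0,0,-0.04,0,0,0,-0.02,0,0,0,0,0,0,0,0])

```text
time_s: 9.25
tool_pos: [563.3, -86.7, 188.3]
ee_rot: [[-0.689, 0.725, 0.0], [0.725, 0.689, 0.0], [0.0, 0.0, -1.0]]
ft_force: [-0.1, -0.0, 3.9]
finger_gap: 0.6
gripper_force: 45.1
```

```bash
python3 st.py
```

```text
yaw 43.53 T [0.007 0.063 0.022] F [-0.1 -0.   3.9] p [563.3 -86.7 188.3] gap 51.27281835849924 45.11321201920509 q7 1.1263215370068957 9.25
```

Emit:
carry_out(motion=[0,0,0,-0.01,0,0,0,-0.01,0,0,0,0])

```text
time_s: 9.55
tool_pos: [563.3, -86.8, 188.3]
ee_rot: [[-0.703, 0.711, 0.0], [0.711, 0.703, 0.0], [-0.0, 0.0, -1.0]]
ft_force: [-0.9, 1.2, 3.6]
finger_gap: 0.601
gripper_force: 45.1
```

```bash
python3 st.py
```

```text
yaw 44.71 T [0.017 0.027 0.03 ] F [-0.9  1.2  3.6] p [563.3 -86.8 188.3] gap 51.34362544710727 45.103336572647095 q7 1.1444889713407203 9.55
```

Emit:
carry_out(motion=[0,0,0,-0.01,0,0,0,-0.01,0,0,0,-0.01,0,0,0,0])

```text
time_s: 9.95
tool_pos: [563.3, -86.8, 188.3]
ee_rot: [[-0.725, 0.689, 0.0], [0.689, 0.725, 0.0], [-0.0, 0.0, -1.0]]
ft_force: [0.6, 0.6, 4.0]
finger_gap: 0.602
gripper_force: 45.1
```

```bash
python3 st.py
```

```text
yaw 46.43 T [-0.007  0.052  0.061] F [0.6 0.6 4. ] p [563.3 -86.8 188.3] gap 51.39569779913985 45.10007433593273 q7 1.1710829054171 9.95
```

Emit:
carry_out(motion=[0,0,0,-0.01,0,0,0,-0.01,0,0,0,0])

```text
time_s: 10.25
tool_pos: [563.3, -86.9, 188.3]
ee_rot: [[-0.738, 0.675, 0.0], [0.675, 0.738, 0.0], [-0.0, 0.0, -1.0]]
ft_force: [-0.5, -0.4, 2.9]
finger_gap: 0.598
gripper_force: 45.1
```

```bash
python3 st.py
```

```text
yaw 47.57 T [-0.055  0.076 -0.009] F [-0.5 -0.4  2.9] p [563.3 -86.9 188.3] gap 51.10328304152608 45.09759396314621 q7 1.188739856069775 10.25
```

Emit:
carry_out(motion=[0,0,0,-0.012,0,0,0,-0.012,0,0,0,0])

```text
time_s: 10.55
tool_pos: [563.3, -86.9, 188.3]
ee_rot: [[-0.754, 0.657, 0.0], [0.657, 0.754, -0.0], [-0.0, 0.0, -1.0]]
ft_force: [-0.9, 1.6, 4.2]
finger_gap: 0.603
gripper_force: 45.1
```

```bash
python3 st.py
```

```text
yaw 48.96 T [-0.048  0.111  0.011] F [-0.9  1.6  4.2] p [563.3 -86.9 188.3] gap 51.47170010610432 45.104682594537735 q7 1.210016998160747 10.55
```

Emit:
carry_out(motion=[0,0,0,-0.012,0,0,0,-0.012,0,0,0,0])

```text
time_s: 10.85
tool_pos: [563.3, -86.9, 188.3]
ee_rot: [[-0.77, 0.638, 0.0], [0.638, 0.77, -0.0], [-0.0, 0.0, -1.0]]
ft_force: [0.6, -0.2, 3.5]
finger_gap: 0.604
gripper_force: 45.1
```

```bash
python3 st.py
```

```text
yaw 50.33 T [-0.068  0.017  0.031] F [ 0.6 -0.2  3.5] p [563.3 -86.9 188.3] gap 51.595604996463315 45.10349817574024 q7 1.231241084337422 10.85
```

Emit:
carry_out(motion=[0,0,0,-0.012,0,0,0,-0.012,0,0,0,0])

```text
time_s: 11.15
tool_pos: [563.3, -86.8, 188.3]
ee_rot: [[-0.785, 0.62, 0.0], [0.62, 0.785, 0.0], [-0.0, 0.0, -1.0]]
ft_force: [-0.6, 1.0, 3.4]
finger_gap: 0.601
gripper_force: 45.1
```

```bash
python3 st.py
```

```text
yaw 51.71 T [-0.02   0.099  0.088] F [-0.6  1.   3.4] p [563.3 -86.8 188.3] gap 51.34540611443289 45.10493002831936 q7 1.2524939886179471 11.15
```

Emit:
carry_out(motion=[0,0,0,-0.012,0,0,0,-0.012,0,0,0,0])

```text
time_s: 11.45
tool_pos: [563.3, -86.8, 188.3]
ee_rot: [[-0.799, 0.601, 0.0], [0.601, 0.799, 0.0], [-0.0, 0.0, -1.0]]
ft_force: [-0.3, -0.1, 3.5]
finger_gap: 0.599
gripper_force: 45.1
```

```bash
python3 st.py
```

```text
yaw 53.08 T [-0.062  0.069  0.024] F [-0.3 -0.1  3.5] p [563.3 -86.8 188.3] gap 51.186666084406845 45.104698687791824 q7 1.2737302192259168 11.45
```

Emit:
carry_out(motion=[0,0,0,-0.012,0,0,0,-0.012,0,0,0,0])

```text
time_s: 11.75
tool_pos: [563.3, -86.8, 188.3]
ee_rot: [[-0.814, 0.581, 0.0], [0.581, 0.814, 0.0], [-0.0, 0.0, -1.0]]
ft_force: [-0.8, 0.4, 3.6]
finger_gap: 0.601
gripper_force: 45.1
```

```bash
python3 st.py
```

```text
yaw 54.45 T [-0.065  0.085  0.091] F [-0.8  0.4  3.6] p [563.3 -86.8 188.3] gap 51.33573920577353 45.102702900767326 q7 1.2950036273179364 11.75
```

Emit:
carry_out(motion=[0,0,0,-0.012,0,0,0,-0.012,0,0,0,0])

```text
time_s: 12.05
tool_pos: [563.3, -86.8, 188.3]
ee_rot: [[-0.827, 0.562, 0.0], [0.562, 0.827, 0.0], [0.0, 0.0, -1.0]]
ft_force: [0.0, -1.3, 3.8]
finger_gap: 0.603
gripper_force: 45.1
```

```bash
python3 st.py
```

```text
yaw 55.83 T [-0.002  0.053  0.002] F [ 0.  -1.3  3.8] p [563.3 -86.8 188.3] gap 51.466897236466856 45.10191589593887 q7 1.3162941392424028 12.05
```

Emit:
carry_out(motion=[0,0,0,-0.012,0,0,0,-0.012,0,0,0,0])

```text
time_s: 12.35
tool_pos: [563.3, -86.8, 188.3]
ee_rot: [[-0.841, 0.542, 0.0], [0.542, 0.841, 0.0], [-0.0, 0.0, -1.0]]
ft_force: [-0.4, 0.3, 3.8]
finger_gap: 0.598
gripper_force: 45.1
```

```bash
python3 st.py
```

```text
yaw 57.21 T [-0.032  0.067  0.037] F [-0.4  0.3  3.8] p [563.3 -86.8 188.3] gap 51.05822455543032 45.10690815746784 q7 1.3376104341316628 12.35
```

Emit:
carry_out(motion=[0,0,0,-0.012,0,0,0,-0.012,0,0,0,0])

```text
time_s: 12.65
tool_pos: [563.3, -86.8, 188.3]
ee_rot: [[-0.853, 0.521, 0.0], [0.521, 0.853, 0.0], [-0.0, 0.0, -1.0]]
ft_force: [0.0, 0.1, 3.7]
finger_gap: 0.603
gripper_force: 45.1
```

```bash
python3 st.py
```

```text
yaw 58.58 T [-0.031  0.048  0.052] F [0.  0.1 3.7] p [563.3 -86.8 188.3] gap 51.51697345985237 45.094737857580185 q7 1.358895490314723 12.65
```

Emit:
carry_out(motion=[0,0,0,-0.012,0,0,0,-0.012,0,0,0,0])

```text
time_s: 12.95
tool_pos: [563.3, -86.9, 188.3]
ee_rot: [[-0.866, 0.501, 0.0], [0.501, 0.866, 0.0], [-0.0, 0.0, -1.0]]
ft_force: [-0.2, 0.7, 4.2]
finger_gap: 0.604
gripper_force: 45.1
```

```bash
python3 st.py
```

```text
yaw 59.95 T [-0.028  0.075  0.016] F [-0.2  0.7  4.2] p [563.3 -86.9 188.3] gap 51.56141726121778 45.09540639817715 q7 1.380212984807558 12.95
```

Emit:
carry_out(motion=[0,0,0,-0.012,0,0,0,-0.012,0,0,0,0])

```text
time_s: 13.25
tool_pos: [563.3, -86.8, 188.3]
ee_rot: [[-0.877, 0.48, 0.0], [0.48, 0.877, 0.0], [-0.0, 0.0, -1.0]]
ft_force: [0.5, -0.6, 4.1]
finger_gap: 0.603
gripper_force: 45.1
```

```bash
python3 st.py
```

```text
yaw 61.33 T [-0.097  0.126 -0.024] F [ 0.5 -0.6  4.1] p [563.3 -86.8 188.3] gap 51.497622686714045 45.10657846927643 q7 1.4015393267244387 13.25
```

Emit:
carry_out(motion=[0,0,0,-0.012,0,0,0,-0.012,0,0,0,0])

```text
time_s: 13.55
tool_pos: [563.3, -86.9, 188.3]
ee_rot: [[-0.889, 0.459, 0.0], [0.459, 0.889, 0.0], [-0.0, 0.0, -1.0]]
ft_force: [-0.1, 1.1, 4.7]
finger_gap: 0.603
gripper_force: 45.1
```

```bash
python3 st.py
```

```text
yaw 62.71 T [0.029 0.075 0.059] F [-0.1  1.1  4.7] p [563.3 -86.9 188.3] gap 51.52079709082287 45.094996467232704 q7 1.4229271239827486 13.55
```

Emit:
carry_out(motion=[0,0,0,-0.012,0,0,0,-0.012,0,0,0,0])

```text
time_s: 13.85
tool_pos: [563.3, -86.8, 188.3]
ee_rot: [[-0.899, 0.437, 0.0], [0.437, 0.899, 0.0], [-0.0, 0.0, -1.0]]
ft_force: [-0.4, 0.2, 3.5]
finger_gap: 0.6
gripper_force: 45.1
```

```bash
python3 st.py
```

```text
yaw 64.08 T [-0.023  0.076  0.011] F [-0.4  0.2  3.5] p [563.3 -86.8 188.3] gap 51.26398619363251 45.095189586281776 q7 1.4442822961248654 13.85
```

Emit:
carry_out(motion=[0,0,0,-0.012,0,0,0,-0.012,0,0,0,0])

```text
time_s: 14.15
tool_pos: [563.3, -86.9, 188.3]
ee_rot: [[-0.91, 0.415, 0.0], [0.415, 0.91, 0.0], [-0.0, 0.0, -1.0]]
ft_force: [0.1, -0.8, 3.7]
finger_gap: 0.603
gripper_force: 45.1
```

```bash
python3 st.py
```

```text
yaw 65.45 T [-0.048  0.034  0.05 ] F [ 0.1 -0.8  3.7] p [563.3 -86.9 188.3] gap 51.455580911707614 45.10024644434452 q7 1.4656429002022862 14.15
```

Emit:
carry_out(motion=[0,0,0,-0.012,0,0,0,-0.012,0,0,0,0])

```text
time_s: 14.45
tool_pos: [563.3, -86.8, 188.3]
ee_rot: [[-0.919, 0.393, 0.0], [0.393, 0.919, 0.0], [-0.0, 0.0, -1.0]]
ft_force: [-0.4, 0.2, 4.0]
finger_gap: 0.604
gripper_force: 45.1
```

```bash
python3 st.py
```

```text
yaw 66.83 T [-0.057  0.088 -0.012] F [-0.4  0.2  4. ] p [563.3 -86.8 188.3] gap 51.54931879922014 45.10005712509155 q7 1.4870530761907024 14.45
```

Emit:
carry_out(motion=[0,0,0,-0.012,0,0,0,-0.012,0,0,0,0])

```text
time_s: 14.75
tool_pos: [563.3, -86.9, 188.3]
ee_rot: [[-0.929, 0.371, 0.0], [0.371, 0.929, 0.0], [-0.0, 0.0, -1.0]]
ft_force: [-0.1, -0.2, 4.3]
finger_gap: 0.606
gripper_force: 45.1
```

```bash
python3 st.py
```

```text
yaw 68.21 T [-0.021  0.045 -0.008] F [-0.1 -0.2  4.3] p [563.3 -86.9 188.3] gap 51.78556177980689 45.100219398736954 q7 1.5084680944191806 14.75
```

Emit:
carry_out(motion=[0,0,0,-0.012,0,0,0,-0.012,0,0,0,0])

```text
time_s: 15.05
tool_pos: [563.3, -86.8, 188.3]
ee_rot: [[-0.937, 0.349, 0.0], [0.349, 0.937, 0.0], [-0.0, 0.0, -1.0]]
ft_force: [-0.0, -0.3, 5.2]
finger_gap: 0.598
gripper_force: 45.1
```

```bash
python3 st.py; python3 - <<'E'
from h import *
p,d,W=cam('side')
save('turn',cv2.resize(p[195:275,290:390],(700,560),interpolation=cv2.INTER_CUBIC))
E
```

```text
yaw 69.58 T [-0.043  0.081  0.006] F [-0.  -0.3  5.2] p [563.3 -86.8 188.3] gap 51.037255479681384 45.108423605561256 q7 1.5298442759811337 15.05
```

View pics/turn.png

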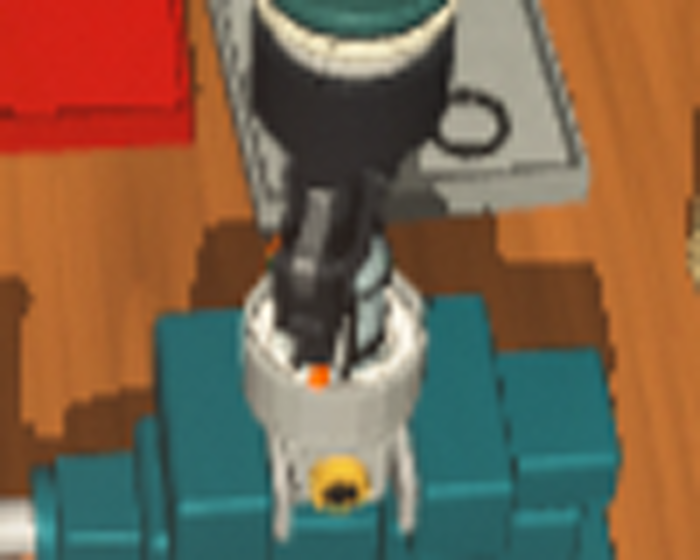

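The bowl has turned with the gripper: the orange tooth is now at (318,376), facing the camera. I'll carry on.

Emit:
carry_out(motion=[0,0,0,-0.012,0,0,0,-0.012,0,0,0,0])

```text
time_s: 15.4
tool_pos: [563.3, -86.8, 188.3]
ee_rot: [[-0.945, 0.326, 0.0], [0.326, 0.945, 0.0], [-0.0, 0.0, -1.0]]
ft_force: [0.1, 0.2, 3.9]
finger_gap: 0.598
gripper_force: 45.1
```

```bash
python3 st.py
```

```text
yaw 70.96 T [-0.055  0.064  0.017] F [0.1 0.2 3.9] p [563.3 -86.8 188.3] gap 51.080259219332405 45.098922327160835 q7 1.5512723105079675 15.4
```

Emit:
carry_out(motion=[0,0,0,-0.012,0,0,0,-0.012,0,0,0,0])

```text
time_s: 15.7
tool_pos: [563.3, -86.8, 188.3]
ee_rot: [[-0.953, 0.303, 0.0], [0.303, 0.953, 0.0], [-0.0, 0.0, -1.0]]
ft_force: [-0.5, -0.3, 2.9]
finger_gap: 0.602
gripper_force: 45.1
```

```bash
python3 st.py
```

```text
yaw 72.34 T [-0.126  0.034  0.03 ] F [-0.5 -0.3  2.9] p [563.3 -86.8 188.3] gap 51.374122871239905 45.09975291788578 q7 1.5727619942097455 15.7
```

Emit:
carry_out(motion=[0,0,0,-0.012,0,0,0,-0.012,0,0,0,0])

```text
time_s: 16.0
tool_pos: [563.3, -86.8, 188.3]
ee_rot: [[-0.96, 0.28, 0.0], [0.28, 0.96, 0.0], [-0.0, 0.0, -1.0]]
ft_force: [0.3, -0.3, 4.2]
finger_gap: 0.599
gripper_force: 45.1
```

```bash
python3 st.py
```

```text
yaw 73.71 T [-0.056  0.061  0.012] F [ 0.3 -0.3  4.2] p [563.3 -86.8 188.3] gap 51.17108829156128 45.10465934872627 q7 1.594192991475123 16.0
```

Emit:
carry_out(motion=[0,0,0,-0.012,0,0,0,-0.012,0,0,0,0])

```text
time_s: 16.3
tool_pos: [563.3, -86.8, 188.3]
ee_rot: [[-0.966, 0.257, 0.0], [0.257, 0.966, 0.0], [-0.0, 0.0, -1.0]]
ft_force: [-0.2, -1.2, 3.7]
finger_gap: 0.602
gripper_force: 45.1
```

```bash
python3 st.py
```

```text
yaw 75.08 T [-0.052  0.059  0.06 ] F [-0.2 -1.2  3.7] p [563.3 -86.8 188.3] gap 51.398110522841726 45.09598396718502 q7 1.615605257966689 16.3
```

Emit:
carry_out(motion=[0,0,0,-0.012,0,0,0,-0.012,0,0,0,0])

```text
time_s: 16.6
tool_pos: [563.3, -86.8, 188.3]
ee_rot: [[-0.972, 0.234, 0.0], [0.234, 0.972, 0.0], [-0.0, 0.0, -1.0]]
ft_force: [1.2, 0.3, 3.5]
finger_gap: 0.599
gripper_force: 45.1
```

```bash
python3 st.py
```

```text
yaw 76.46 T [-0.076  0.035  0.02 ] F [1.2 0.3 3.5] p [563.3 -86.8 188.3] gap 51.14501737820145 45.09899877011776 q7 1.6371246997403572 16.6
```

Emit:
carry_out(motion=[0,0,0,-0.012,0,0,0,-0.012,0,0,0,0])

```text
time_s: 16.9
tool_pos: [563.3, -86.8, 188.3]
ee_rot: [[-0.978, 0.211, 0.0], [0.211, 0.978, 0.0], [-0.0, 0.0, -1.0]]
ft_force: [-0.4, -0.2, 3.6]
finger_gap: 0.602
gripper_force: 45.1
```

```bash
python3 st.py
```

```text
yaw 77.84 T [-0.039  0.023  0.057] F [-0.4 -0.2  3.6] p [563.3 -86.8 188.3] gap 51.391688681316225 45.09858079254627 q7 1.6585995684329977 16.9
```

Emit:
carry_out(motion=[0,0,0,-0.012,0,0,0,-0.012,0,0,0,0])

```text
time_s: 17.2
tool_pos: [563.3, -86.8, 188.3]
ee_rot: [[-0.982, 0.187, 0.0], [0.187, 0.982, 0.0], [-0.0, 0.0, -1.0]]
ft_force: [-0.3, -0.1, 4.5]
finger_gap: 0.6
gripper_force: 45.1
```

```bash
python3 st.py
```

```text
yaw 79.21 T [-0.032  0.06   0.05 ] F [-0.3 -0.1  4.5] p [563.3 -86.8 188.3] gap 51.25474314733076 45.092888250947 q7 1.680089998231407 17.2
```

Emit:
carry_out(motion=[0,0,0,-0.012,0,0,0,-0.012,0,0,0,0])

```text
time_s: 17.5
tool_pos: [563.3, -86.9, 188.3]
ee_rot: [[-0.987, 0.164, 0.0], [0.164, 0.987, 0.0], [-0.0, 0.0, -1.0]]
ft_force: [-0.5, -0.7, 3.2]
finger_gap: 0.603
gripper_force: 45.1
```

```bash
python3 st.py
```

```text
yaw 80.58 T [-0.123  0.016  0.029] F [-0.5 -0.7  3.2] p [563.3 -86.9 188.3] gap 51.51437934199461 45.09477384388447 q7 1.7015777080741776 17.5
```

Emit:
carry_out(motion=[0,0,0,-0.012,0,0,0,-0.012,0,0,0,0])

```text
time_s: 17.8
tool_pos: [563.3, -86.9, 188.3]
ee_rot: [[-0.99, 0.141, 0.0], [0.141, 0.99, 0.0], [-0.0, 0.0, -1.0]]
ft_force: [-0.0, -0.2, 3.7]
finger_gap: 0.599
gripper_force: 44.9
```

```bash
python3 st.py
```

```text
yaw 81.88 T [-0.133 -0.068 -0.546] F [-0.  -0.2  3.7] p [563.3 -86.9 188.3] gap 51.18583638378572 44.87705424427986 q7 1.7224421505044305 17.8
```

End stop felt (−0.55 N·m). I'll ease back half a degree, then lift gently.

Emit:
carry_out(motion=[0,0,0,0.01,0,0,0,0])

```text
time_s: 18.0
tool_pos: [563.3, -87.0, 188.3]
ee_rot: [[-0.989, 0.151, 0.0], [0.151, 0.989, -0.0], [-0.0, -0.0, -1.0]]
ft_force: [0.2, -0.3, 3.0]
finger_gap: 0.603
gripper_force: 45.0
```

```bash
python3 st.py
```

```text
yaw 81.34 T [-0.22  -0.014 -0.26 ] F [ 0.2 -0.3  3. ] p [563.3 -87.  188.3] gap 51.483097267817094 44.961112439632416 q7 1.7134900546371619 18.0
```

Emit:
carry_out(motion=[0,0,-1,0,0,0,-1,0,0,0,0,0])

```text
time_s: 18.3
tool_pos: [563.1, -86.9, 189.9]
ee_rot: [[-0.989, 0.15, -0.0], [0.15, 0.989, -0.0], [0.0, -0.0, -1.0]]
ft_force: [1.8, -0.6, -1.9]
finger_gap: 0.601
gripper_force: 44.4
```

```bash
python3 st.py
```

```text
yaw 81.36 T [-0.38  -0.427 -0.236] F [ 1.8 -0.6 -1.9] p [563.1 -86.9 189.9] gap 51.34943484621011 44.35113027691841 q7 1.712410764140964 18.3
```

Emit:
carry_out(motion=[0,0,0,0.006,0,0,-1.5,0,0,0,-2,0,0,0,-2,0,0,0,0,0])

```text
time_s: 18.8
tool_pos: [562.6, -86.8, 195.7]
ee_rot: [[-0.988, 0.156, -0.002], [0.156, 0.988, 0.0], [0.002, 0.0, -1.0]]
ft_force: [-0.8, -0.5, -2.2]
finger_gap: 0.602
gripper_force: 44.5
```

```bash
python3 st.py
```

```text
yaw 81.02 T [-0.3    0.318 -0.071] F [-0.8 -0.5 -2.2] p [562.6 -86.8 195.7] gap 51.37628432315892 44.51591715216637 q7 1.703429983575499 18.8
```

Emit:
carry_out(motion=[0,0,-3,0,0,0,-4,0,0,0,-4,0,0,0,-4,0,0,0,-4,0,0,0,-4,0,0,0,-4,0,0,0,-4,0,0,0,-4,0,0,0,-4,0,0,0,-4,0,0,0,-4,0,0,0,-4,0,0,0,-4,0,0,0,-4,0,0,0,-7,0,0,0,-9,0,0,0,-9,0,0,0,-6,0,0,0,0,0])

```text
time_s: 20.8
tool_pos: [563.9, -87.0, 287.1]
ee_rot: [[-0.988, 0.156, 0.002], [0.156, 0.988, 0.0], [-0.002, 0.0, -1.0]]
ft_force: [0.1, -0.7, -1.1]
finger_gap: 0.601
gripper_force: 44.7
```

```bash
python3 st.py; python3 - <<'E'
from h import *
p,d,W=cam('side')
save('lift',cv2.resize(p[150:270,270:410],(700,600),interpolation=cv2.INTER_CUBIC))
E
```

```text
yaw 81.01 T [-0.012 -0.045  0.013] F [ 0.1 -0.7 -1.1] p [563.9 -87.  287.1] gap 51.33385212574951 44.661945104599 q7 1.651724068675877 20.8
```

View pics/lift.png

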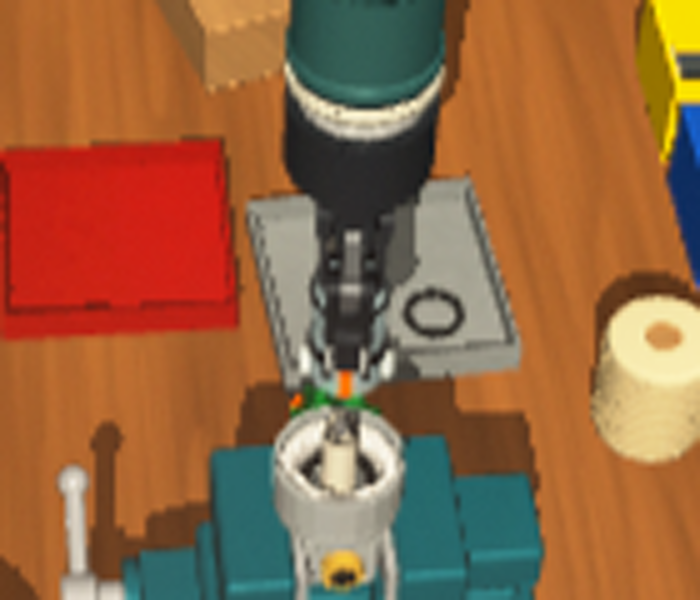

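The bowl is free in the gripper (tooth at (345,385)) and the insert stays in the head at (343,460). Next I carry it to the red tray.

Emit:
carry_out(motion=[2,4,0,0,5,10,0,0,8,16,0,0,10,19,0,0,10,19,0,0,10,19,0,0,10,19,0,0,10,19,0,0,10,19,0,0,10,19,0,0,10,19,0,0,10,19,0,0,10,19,0,0,10,19,0,0,10,19,0,0,9,19,0,0,8,16,0,0,6,12,0,0,4,9,0,0,2,4,0,0])

```text
time_s: 22.85
tool_pos: [450.4, 253.8, 285.6]
ee_rot: [[-0.988, 0.155, -0.0], [0.155, 0.988, -0.0], [0.0, -0.0, -1.0]]
ft_force: [-0.5, 0.0, -1.2]
finger_gap: 0.604
gripper_force: 44.7
```

Emit:
carry_out(motion=[0,0,0,0,0,0,0,0,0,0,0,0,0,0,0,0])

```text
time_s: 23.25
tool_pos: [451.2, 252.3, 285.8]
ee_rot: [[-0.988, 0.157, 0.0], [0.157, 0.988, -0.0], [-0.0, -0.0, -1.0]]
ft_force: [0.8, -0.1, -1.7]
finger_gap: 0.6
gripper_force: 44.7
```

```bash
python3 st.py; python3 - <<'E'
from h import *
p,d,W=cam('side')
save('tray',cv2.resize(p[80:240,230:390],(600,600),interpolation=cv2.INTER_CUBIC))
E
```

```text
yaw 80.95 T [-0.004 -0.018  0.019] F [ 0.8 -0.1 -1.7] p [451.2 252.3 285.8] gap 51.22837834614796 44.65365819633007 q7 0.8927274018943068 23.25
```

View pics/tray.png

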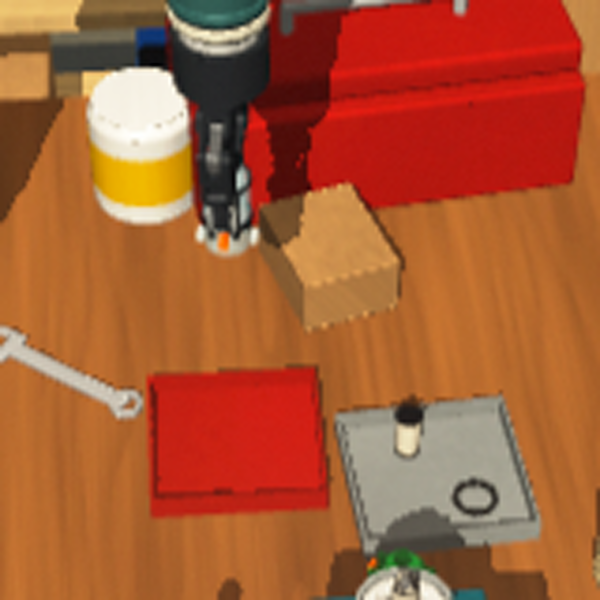

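Emit:
carry_out(motion=[0,0,10,0,0,0,20,0,0,0,20,0,0,0,20,0,0,0,20,0,0,0,20,0,0,0,20,0,0,0,20,0,0,0,20,0,0,0,20,0,0,0,20,0,0,0,14,0,0,0,8,0,0,0,6,0,0,0,4,0,0,0,0,0,0,0,0,0])

```text
time_s: 25.0
tool_pos: [451.3, 253.1, 44.3]
ee_rot: [[-0.988, 0.156, 0.001], [0.156, 0.988, 0.001], [-0.001, 0.001, -1.0]]
ft_force: [0.1, 0.7, -2.2]
finger_gap: 0.6
gripper_force: 44.6
```

```bash
python3 st.py
```

```text
yaw 81.01 T [-0.     0.014  0.025] F [ 0.1  0.7 -2.2] p [451.3 253.1  44.3] gap 51.26115174265405 44.637548848986626 q7 1.007448404582425 25.0
```

Emit:
carry_out(motion=[0,0,1,0,0,0,1,0,0,0,1,0,0,0,1,0,0,0,1,0,0,0,1,0,0,0,0,0])

```text
time_s: 25.7
tool_pos: [450.9, 252.8, 37.6]
ee_rot: [[-0.988, 0.156, -0.0], [0.156, 0.988, -0.0], [0.0, -0.0, -1.0]]
ft_force: [0.2, -0.3, -2.1]
finger_gap: 0.599
gripper_force: 44.6
```

```bash
python3 st.py
```

```text
yaw 81.01 T [ 0.009 -0.056 -0.048] F [ 0.2 -0.3 -2.1] p [450.9 252.8  37.6] gap 51.12492516091498 44.637624844908714 q7 1.0106332492615073 25.7
```

Emit:
carry_out(motion=[0,0,0.5,0,0,0,0.5,0,0,0,0.5,0,0,0,0.5,0,0,0,0.5,0,0,0,0,0])

```text
time_s: 26.3
tool_pos: [450.9, 252.9, 35.2]
ee_rot: [[-0.988, 0.156, -0.0], [0.156, 0.988, -0.0], [0.0, -0.0, -1.0]]
ft_force: [0.6, -0.1, -1.2]
finger_gap: 0.599
gripper_force: 44.6
```

```bash
python3 st.py
```

```text
yaw 81.01 T [ 0.045  0.034 -0.004] F [ 0.6 -0.1 -1.2] p [450.9 252.9  35.2] gap 51.14647525289756 44.63771715760231 q7 1.0119115574004325 26.3
```

Emit:
carry_out(motion=[0,0,0.4,0,0,0,0.4,0,0,0,0.4,0,0,0,0,0])

```text
time_s: 26.7
tool_pos: [451.0, 252.9, 34.4]
ee_rot: [[-0.988, 0.156, 0.0], [0.156, 0.988, 0.0], [0.0, 0.0, -1.0]]
ft_force: [-1.8, -0.2, 3.5]
finger_gap: 0.603
gripper_force: 45.1
```

```bash
python3 st.py
```

```text
yaw 81.01 T [-0.292  0.339 -0.028] F [-1.8 -0.2  3.5] p [451.  252.9  34.4] gap 51.487553379527135 45.11037603020668 q7 1.0124815218665526 26.7
```

Contact felt (+3.5 N). Releasing.

Emit:
carry_out(motion=[0,0,0,0,0,0,0,0,0,0,0,0,0,0,0,0,0,0,0,0,0,0,0,0,0,0,0,0,0,0,0,0], claw=85)

```text
time_s: 27.5
tool_pos: [451.0, 252.9, 34.1]
ee_rot: [[-0.988, 0.156, 0.0], [0.156, 0.988, 0.0], [-0.0, 0.0, -1.0]]
ft_force: [0.3, -0.2, 0.2]
finger_gap: 0.996
gripper_force: 0.0
```

```bash
python3 st.py
```

```text
yaw 81.01 T [ 0.022 -0.012  0.051] F [ 0.3 -0.2  0.2] p [451.  252.9  34.1] gap 85.02298335895804 0.0 q7 1.0124934880501333 27.5
```

Emit:
carry_out(motion=[0,0,-3,0,0,0,-5,0,0,0,-10,0,0,0,-15,0,0,0,-15,0,0,0,-15,0,0,0,-15,0,0,0,-15,0,0,0,-15,0,0,0,-15,0,0,0,-15,0,0,0,-15,0,0,0,-10,0,0,0,-5,0,0,0,0,0,0,0,0,0])

```text
time_s: 29.1
tool_pos: [450.7, 252.7, 201.7]
ee_rot: [[-0.988, 0.156, -0.001], [0.156, 0.988, -0.0], [0.0, -0.0, -1.0]]
ft_force: [0.0, 0.7, -0.0]
finger_gap: 0.995
gripper_force: 0.0
```

```bash
python3 st.py; python3 - <<'E'
from h import *
p,d,W=cam('side')
save('end',cv2.resize(p[90:340,230:480],(600,600),interpolation=cv2.INTER_CUBIC))
E
```

```text
yaw 81.01 T [-0.009 -0.004 -0.058] F [ 0.   0.7 -0. ] p [450.7 252.7 201.7] gap 84.95650343374433 0.0 q7 0.9256641276036637 29.1
```

View pics/end.png

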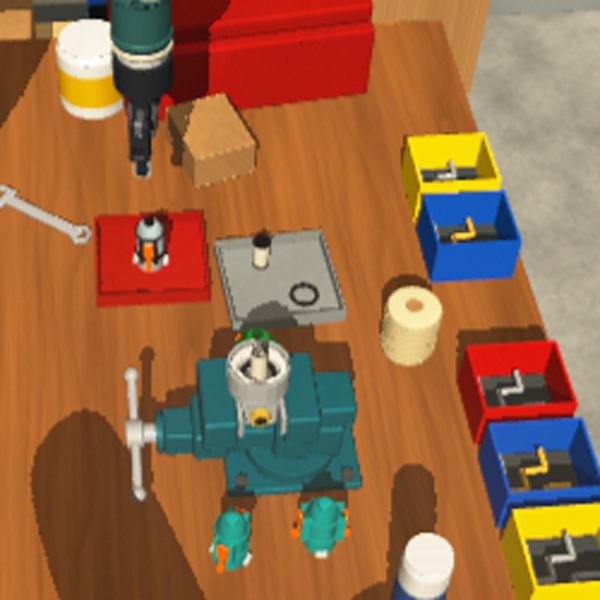

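The bowl stands upright in the red tray at (150,243), the insert is still in the head, and nothing else has moved.

```bash
python3 -c "
from plant import bot
print(bot.finish_job())"
```

```text
the job is handed in; nothing more can be done
None
```

The bowl is off the filter and standing rim down in the red drip tray; the end stop was felt at about 82° with a 0.55 N·m peak reading, the gripper is clear of everything, and the job was handed in at about 29 s.

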